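# Clamp a stepped shaft in its measuring fixture

## Task

Pick up the stepped shaft and slide it, thick end first, along the grooves of the two V-blocks and under the clamp until it rests gently against the end stop. Then turn the T-handle of the clamp clockwise until the handle goes stiff and the shaft is held firmly; stop there, because over-tightening marks the ground surface. Let go and leave the other things on the table where they are.

Things in the scene. Friction and masses are not known exactly. Their poses are not given: they have to be found in the camera images.
- shaft: the loose steel stepped shaft, 0.4 kg, 150 mm long, lying in a cradle on the table. Origin on its axis at mid-length, x axis along it to the thick end. From x = -30 to +75 mm it is 25 mm thick, from x = -75 to -30 mm a bored spigot 20 mm thick; it balances at x = +13 mm. Grasped by the spigot (about x = -47 mm) it can be slid home with the fingers still 20 mm in front of the V-blocks.
- shaft_end (a point): centre of the face of the shaft's thick end (x = +75 mm on the shaft), axes as the shaft's
- cradle: low white nylon cradle, fixed to the table, in which the shaft waits with its axis 28 mm above the table; foot 88 x 34 x 6 mm, two saddles up to 26 mm high. Origin under its middle, x along the shaft. It ends 5 mm short of the place to grasp on the spigot.
- fixture: the fixture, fixed to the table: aluminium plate 150 x 116 x 12 mm with two V-blocks, end stop, post and black clamp arm. Origin on the table under the groove; x along the groove from the open mouth to the end stop, z up. Plate: x = -60 to +90, y = -66 to +50 mm. A seated shaft's axis lies at y = 0, z = 50 mm. Post at x = 35, y = -46 mm, 108 mm high.
- vblock_front: the V-block at the mouth, 35 mm long, 60 mm wide, on the fixture at x = -33 to +3 mm, its top 52 mm above the table; 90 degree groove along x, 40 mm wide at the top. Origin at the middle of its underside, axes as the fixture's.
- vblock_rear: the like V-block under the clamp, on the fixture at x = +17 to +53 mm; 14 mm lie free between the blocks. Origin at the middle of its underside.
- stop_face (a point): centre of the face of the end stop that the shaft's thick end shall touch, on the groove's axis (x = 60, y = 0, z = 50 mm on the fixture), axes as the fixture's
- end_stop: the steel end stop on the fixture behind the rear V-block, origin at its foot under the stop face
- t_handle: the steel T-handle on top of the vertical spindle. Origin at the middle of its round cross bar (64 mm long, 11 mm thick), about 136 mm above the table, over x = 35, y = 0 on the fixture; x axis along the bar, z up. A 10 mm neck goes down from the bar's middle to the spindle's 17 mm collar, 19 mm below. It drives the spindle through a torsion spring of 3 N m per rad.
- clamp_screw: the clamp screw: four-start spindle, T-handle on top, brass swivel nose on disc springs below. Origin on its axis, in the arm; it only rises and sinks. Clockwise from above drives it down 12 mm a turn. The nose starts 1 to 9 mm above the seated shaft: the arm's height on the post is set by hand, so only the resistance tells when it bears. It stays where it is left.
- bush_top (a point): point on the spindle's axis in the clamp arm's top, about 100 mm above the table. Moment to turn the T-handle: an even 0.25 N m or so running free; once the nose bears on the shaft it climbs by about 0.08 N m per radian or more, and stays felt while the handle is held still. 0.36 to 0.44 N m is a firm clamp, over 0.47 N m may mark the shaft.
- block_123: ground steel block 50 x 75 x 25 mm with holes, a bystander; origin under its centre
- plug_gauge: plug gauge with knurled handle, 18 x 105 x 18 mm, a bystander; origin under its centre
- micrometer: outside micrometer 45 x 134 x 17 mm near the table's front edge, a bystander; origin under its centre
Mind the look-alikes: they are no part of the job. What is shaped like the shaft but turquoise is not meant.

How it is judged:
By the outcome, as a careful person would: the job done as asked, in the order asked, and still so for the second after the job is handed in, with the robot touching nothing.
It also fails if it takes over 72 s, if anything falls off the work surface, if the arm or the gripper's body presses on something with over 40 N, if the wrist force passes 120 N, or if a joint passes its speed limit or range.

## Robot

A 7-joint arm with a two-finger parallel gripper is mounted at the origin on a cart in front of the work surface, level with it; the furniture and walls round the work are solid. World frame = base frame: x ahead of the robot, y to its left, z up, the work surface at z = 0. Lengths are in m, angles in rad, forces in N, time in s.
With the tool pointing down it reaches from about 0.4 to 0.875 m from the base axis. Payload 19.3 kg.
Tool frame: the origin (TCP) lies between the finger pads; the fingertips stand bot.tcp_to_tips ahead of it and the grasp point (between the pads) is the TCP (bot.tcp_to_tips is the distance from the TCP to the fingertips, in m); z points along the fingers, y is the line along which they close (so a half turn about z gives the same grasp; the last joint's range is limited). The gripper opens to 85 mm and grips with 20 to 120 N. Pads are 22 mm wide; open, the fingers measure 114 mm over their backs; the gripper's body (76 mm by 85 mm) begins 54 mm behind the grasp point. The pads swing forward as they close: fully open they stand 13 mm farther back than shut.
Start: joints at [1.138, 0.521, -0.036, 1.599, 0.021, 1.021, -0.113], TCP at [0.222, -0.584, 0.25] pointing down, gripper open.
Joint ranges: [-2.91, 2.91], [-0.3, 2.13], [-1.5, 1.42], [0.17, 2.43], [-1.26, 4.41], [0.16, 1.93], [-2.52, 2.52]. Speed limits (rad/s): [1.89, 1.89, 2.39, 2.39, 3.01, 3.01, 3.01].

## Interface

Orientations are given as [roll, pitch, yaw] about the fixed x, y, z axes, in that order (R = Rz(yaw) Ry(pitch) Rx(roll)).
In Python, from workcell import telemetry, grab_frame, bot gives the robot as it stands. The module is installed in compiled form; this text tells all that it offers.
- The arm moves only by the shell command python3 -m crank 'ROWS' [FORCE]. ROWS is text: rows parted by semicolons, each of 7 numbers parted by spaces: the finger opening in m, from 0 to 0.0854, then the shift along the tool's x, y, z in m, then the turn, a rotation vector about the tool's x, y, z in degrees. A call has exactly 8 rows; each row shifts and turns the commanded pose from where the row before left it, along the tool's axes as they then stand; what a row does not reach is not made up. A row lasts 1/12 s, in which the tool goes at most 41.7 mm and 7.16 degrees, less where a joint would pass 70% of its speed; a pose out of reach is approached as far as the arm can. A call with a gripper value outside its range is refused whole. The fingers move at their own pace and stop on an object; FORCE is the grip in N (left out, the last holds). Time passes only in rows, so rows that do not move let the fingers close, or fill a call up. It gives the time, the measured TCP pose, the force, the opening and the grip force at its end, in the units of the state.
- telemetry.observe(): the state, without advancing time (a new reading comes with each control period).
- grab_frame(name): name is "scene" or "top" or "wrist"; returns a dict with "pixels" (400x640x3 uint8, red, green, blue), "depth" (400x640 float32, m along the optical axis (not along the pixel's ray), 0 where there is no reading), "vertical_fov" (degrees; the focal length in pixels is half the picture's height over the tangent of half this angle, whatever the lens; pixels are square), "cx", "cy" (the principal point, pixels), "R" (3x3) and "t" (3): a world point X has camera coordinates R X + t; the wrist camera has in their place "hand_eye" (4x4, takes a point from camera to tool coordinates, whose origin is the TCP and whose axes are the flange's). Camera axes: x right, y down, z forward; pixel columns grow to the right and rows downward; lengths in m; the calibration is good to about 2 mm. A picture is of the moment at which its call begins: read the wrist's pose just before it.
- bot.job_done(): hands the job in; it is judged then, once.
The state is a dict: "clock": time; "qpos": joint angles; "qd": joint speeds; "joint_efforts": joint torques, N m; "position": TCP position; "tool_rot": TCP orientation; "force": force on the tool from outside, world axes, zero at the start; "moment": the same for the moment, N m; "grip_width": finger opening in m; "finger_force": force on a finger pad.
Only numpy, scipy, OpenCV 4.12 (cv2) and the standard library are available. Lean on these libraries where they do the work, as an engineer would, in place of code of your own. Each camera call takes 0.05 s, during which the arm holds its last target. There are 200 camera calls.

## Working session

There is one attempt and no reset: what is moved stays moved. The work goes in short steps, Python scripts to look and compute and a shell command to move; the robot and the scene stay as the last step left them, time stands still between calls to the robot, and variables do not carry over. Pictures are saved under pics/ and viewed, at most 10 in all, crops included, and the job is handed in when it is done.

```bash
mkdir -p pics
cat > h.py <<'E'
import numpy as np, cv2
from workcell import telemetry, grab_frame, bot
from scipy.spatial.transform import Rotation as Ro
def f_of(d): return d["pixels"].shape[0]/2/np.tan(np.radians(d["vertical_fov"])/2)
def pose():
    s=telemetry.observe(); return np.array(s["position"]),Ro.from_euler("xyz",s["tool_rot"]).as_matrix()
def cam(name):
    p,R=pose(); d=grab_frame(name); f=f_of(d)
    if name=="wrist":
        H=np.array(d["hand_eye"]); A=R@H[:3,:3]; c=R@H[:3,3]+p
    else:
        A=np.array(d["R"]).T; c=-A@np.array(d["t"])
    d.update(f=f,A=A,c=c); return d
def ray(d,u,v,z):
    r=d["A"]@np.array([(u-d["cx"])/d["f"],(v-d["cy"])/d["f"],1]); return d["c"]+r*(z-d["c"][2])/r[2]
def cloud(d):
    v,u=np.mgrid[0:400,0:640]; Z=d["depth"]
    P=np.stack([(u-d["cx"])/d["f"]*Z,(v-d["cy"])/d["f"]*Z,Z],-1)@d["A"].T+d["c"]; P[Z==0]=np.nan; return P
def proj(d,X):
    q=(np.array(X)-d["c"])@d["A"]; return d["cx"]+d["f"]*q[0]/q[2], d["cy"]+d["f"]*q[1]/q[2]
def save(n,px,s=1): cv2.imwrite("pics/"+n,cv2.cvtColor(cv2.resize(px,None,fx=s,fy=s,interpolation=cv2.INTER_CUBIC),cv2.COLOR_RGB2BGR))
E
python3 - <<'E'
from h import *
import pickle
np.set_printoptions(precision=4,suppress=True)
s=telemetry.observe(); print(s, bot.tcp_to_tips)
ds={n:cam(n) for n in("scene","top","wrist")}
pickle.dump(ds,open("d0.pkl","wb"))
for n,d in ds.items(): print(n,d["f"],d["cx"],d["cy"],d["c"],d["A"].tolist()); save(n+"0.png",d["pixels"])
E
```

```text
{'clock': 0.0, 'qpos': array([ 1.1378,  0.522 , -0.0363,  1.6   ,  0.0212,  1.0211, -0.1128]), 'qd': array([ 0.0003, -0.0014,  0.0015,  0.0004,  0.0006,  0.0002,  0.0003]), 'joint_efforts': array([  0.0001, -92.7135,   1.9804, -36.9938,   0.0178,   0.0081,
        -0.    ]), 'position': array([ 0.2217, -0.584 ,  0.2497]), 'tool_rot': array([-3.1405,  0.0001,  0.3628]), 'force': array([ 0.3093, -0.1094, -0.5216]), 'moment': array([ 0.0083,  0.0096, -0.0115]), 'finger_force': 0.0, 'grip_width': 0.0853034558304611} 0.019
scene 470.64653845799705 313.8924430402625 196.6861539953711 [0.1269 0.6466 0.7934] [[-0.8632510156952974, -0.2957617543306466, 0.4090509364080416], [-0.504544611586526, 0.5300469368553755, -0.681531348984942], [-0.015245288453786749, -0.7947170750685377, -0.6067885560674898]]
top 488.80331847650405 315.9662415046701 197.25983658110883 [ 0.3966 -0.1299  1.2868] [[0.01803877158127548, -0.9829973871017473, 0.18273133193564908], [-0.9997871218649831, -0.019564833873314737, -0.0065519637089202255], [0.010015671359024597, -0.18257424305374345, -0.9831410540205208]]
wrist 319.4476281873411 318.0270877673311 199.66196148559501 [ 0.294  -0.5562  0.3724] [[0.3553135213750375, -0.8903423516346445, -0.2846801686344863], [-0.9347460568801028, -0.33890741646891526, -0.10673130847816902], [-0.0014528162883533772, 0.30402674215939285, -0.9526623900295297]]
```

View pics/top0.png

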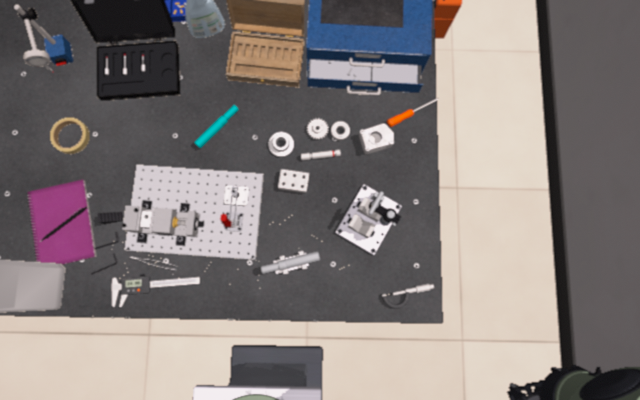

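View pics/scene0.png

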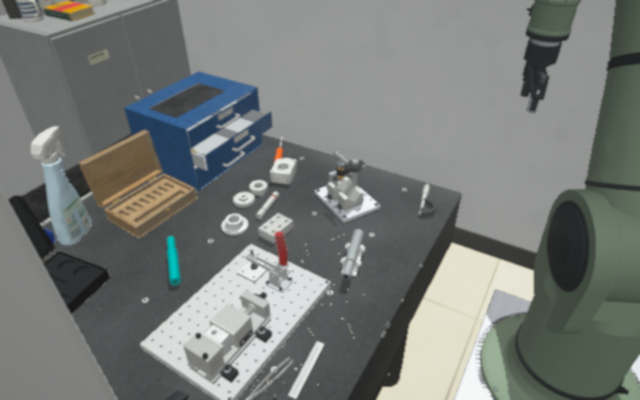

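The top view shows the grey stepped shaft in its cradle at (290,263) and the fixture at (371,218). Things that could be taken for the shaft are the turquoise shaft (216,126), the plug gauge (321,155) and the caliper (160,288). I choose (290,263) because it is grey steel, stepped and lying in a white cradle. I'll check it in a close crop.

Run:
```python
from h import *
import pickle
np.set_printoptions(precision=4,suppress=True)
ds=pickle.load(open("d0.pkl","rb"))
t=ds["top"]; save("top_crop.png",t["pixels"][170:310,240:440],4)
s=ds["scene"]; save("scene_crop.png",s["pixels"][140:300,300:480],3.6)
for n in("top","scene"):
    P=cloud(ds[n]); 
    # shaft region: points between z .03 and .06 around
    c=ray(t,290,263,.028); m=(np.hypot(P[...,0]-c[0],P[...,1]-c[1])<.11)&(P[...,2]>.02)&(P[...,2]<.06)
    Q=P[m]; print(n,len(Q),Q.mean(0)); w,V=np.linalg.eigh(np.cov(Q[:,:2].T)); a=V[:,1]; l=(Q[:,:2]-Q[:,:2].mean(0))@a
    print(a,np.degrees(np.arctan2(a[1],a[0])),l.min(),l.max(), np.percentile(Q[:,2],[5,50,95]))
    c=ray(t,371,218,.05)
    for lo,hi in((.006,.02),(.04,.06),(.085,.115),(.12,.16)):
        m=(np.hypot(P[...,0]-c[0],P[...,1]-c[1])<.13)&(P[...,2]>lo)&(P[...,2]<hi); Q=P[m]
        if len(Q)>5: print(lo,len(Q),Q.mean(0), cv2.minAreaRect((Q[:,:2]*1000).astype(np.float32)))
```

```text
top 592 [ 0.4594 -0.0768  0.0363]
[-0.2534  0.9674] 104.67617453061872 -0.071419551197314 0.09675596543189169 [0.0238 0.0376 0.0431]
0.006 1466 [ 0.5683 -0.2715  0.0125] ((576.7305297851562, -282.2213439941406), (241.19558715820312, 242.758056640625), 62.889225006103516)
0.04 418 [ 0.5745 -0.2619  0.0493] ((579.3645629882812, -276.3980407714844), (75.06048583984375, 98.23104095458984), 60.6184196472168)
0.085 306 [ 0.5797 -0.311   0.1002] ((586.2446899414062, -305.7600402832031), (82.58721923828125, 32.959625244140625), 56.462406158447266)
0.12 115 [ 0.5989 -0.2787  0.1388] ((599.5376586914062, -279.1324768066406), (10.921415328979492, 61.172664642333984), 61.11060333251953)
scene 539 [ 0.4561 -0.0668  0.0333]
[-0.2553  0.9669] 104.78853421325827 -0.08168570027353567 0.07017195237156136 [0.0216 0.0348 0.0391]
0.006 776 [ 0.5621 -0.2493  0.0104] ((578.5081787109375, -274.14434814453125), (119.37968444824219, 155.75357055664062), 61.23188400268555)
0.04 407 [ 0.5823 -0.2727  0.0473] ((579.9091186523438, -266.5501708984375), (86.15333557128906, 108.64729309082031), 37.976749420166016)
0.085 270 [ 0.5822 -0.298   0.0965] ((581.8770751953125, -302.50347900390625), (85.08847045898438, 33.842559814453125), 63.308345794677734)
0.12 82 [ 0.5972 -0.2738  0.1341] ((601.0266723632812, -276.5900573730469), (11.56162166595459, 65.43212890625), 63.070396423339844)
```

View pics/top_crop.png

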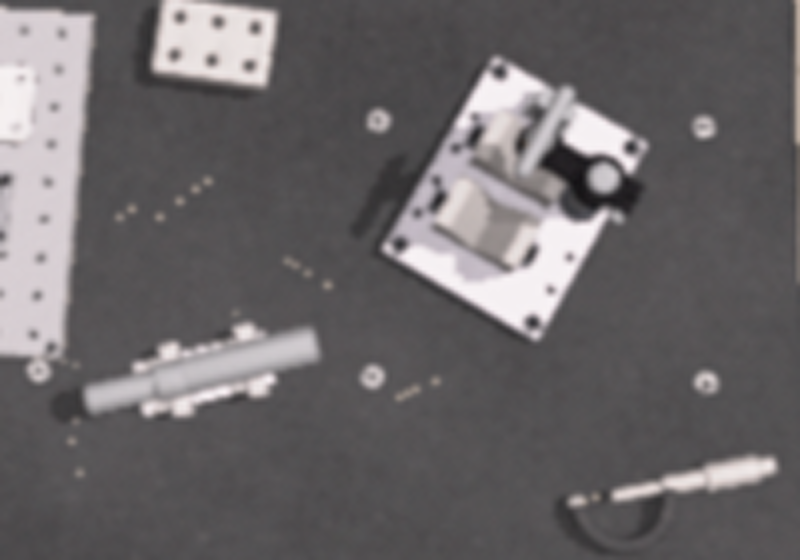

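View pics/scene_crop.png

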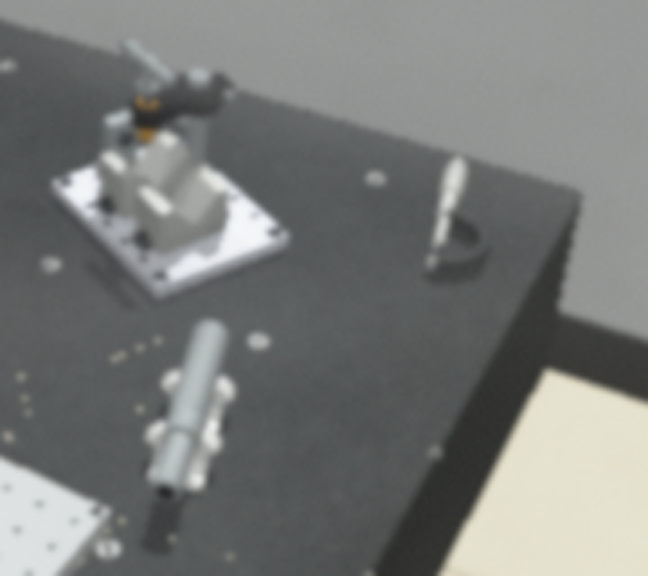

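The top crop confirms the choice: a plain grey stepped shaft in the white cradle. Its spigot end is at crop (90,398) and its thick end at (315,343). The plate corners are at crop (497,57), (647,147), (540,340) and (382,247). The groove runs from the mouth at lower left to the stop at upper right, and the T-bar goes from (527,170) to (570,92). The scene crop agrees, with the bore visible in the near spigot end.

Run:
```python
from h import *
import pickle
np.set_printoptions(precision=4,suppress=True)
ds=pickle.load(open("d0.pkl","rb")); t=ds["top"]; s=ds["scene"]
c=lambda x,y:(240+x/4-.375,170+y/4-.375)
sc=lambda x,y:(300+x/3.6-.36,140+y/3.6-.36)
a=ray(t,*c(88,398),.030);b=ray(t,*c(318,344),.030);print("shaft",a,b,np.linalg.norm(a-b),np.degrees(np.arctan2(*(b-a)[1::-1])), "mid",(a+b)/2)
K=[ray(t,*c(*q),.012) for q in((497,57),(647,147),(540,340),(382,247))]
K2=[ray(s,*sc(*q),.012) for q in((52,183),(162,295),(290,238))]
print(np.array(K),"\n",np.array(K2))
x=(K[1]-K[2]+K[0]-K[3]); y=np.degrees(np.arctan2(x[1],x[0])); print("yaw",y,[np.linalg.norm(K[i]-K[i-1]) for i in range(4)])
ctr=sum(K)/4; R=Ro.from_euler("z",y,degrees=True).as_matrix(); O=ctr-R@[.015,-.008,.012]; print("O",O,"spindle",O+R@[.035,0,.136])
p,q=ray(t,*c(527,170),.14),ray(t,*c(570,92),.14); print("bar",p,q,(p+q)/2,np.degrees(np.arctan2(*(q-p)[1::-1])))
# per-view consistency: shaft mid via scene
p,q=ray(s,*sc(165,478),.030),ray(s,*sc(210,328),.030); print("scene shaft",p,q,np.linalg.norm(p-q),(p+q)/2,np.degrees(np.arctan2(*(q-p)[1::-1])))
```

```text
shaft [ 0.4416 -0.0035  0.03  ] [ 0.4785 -0.1491  0.03  ] 0.15023025498001244 -75.78659883674183 mid [ 0.46   -0.0763  0.03  ]
[[ 0.6724 -0.2656  0.012 ]
 [ 0.6135 -0.365   0.012 ]
 [ 0.4849 -0.2936  0.012 ]
 [ 0.5436 -0.1902  0.012 ]] 
 [[ 0.6676 -0.2559  0.012 ]
 [ 0.5322 -0.1788  0.012 ]
 [ 0.4796 -0.2827  0.012 ]]
yaw -29.701907225414644 [np.float64(0.1491942929296881), np.float64(0.11554964183943017), np.float64(0.14704999652677753), np.float64(0.11886362275884696)]
O [ 0.5695 -0.2642  0.    ] spindle [ 0.5999 -0.2816  0.136 ]
bar [ 0.5764 -0.2698  0.14  ] [ 0.6242 -0.2957  0.14  ] [ 0.6003 -0.2828  0.14  ] -28.47430627494419
scene shaft [ 0.4419 -0.0072  0.03  ] [ 0.4787 -0.1451  0.03  ] 0.14270767180012855 [ 0.4603 -0.0761  0.03  ] -75.04431812783578
```

```bash
python3 -m crank '0.085 0.0255 -0.0274 0 0 0 0;0.085 0.0255 -0.0274 0 0 0 0;0.085 0.0255 -0.0274 0 0 0 0;0.085 0.0255 -0.0274 0 0 0 0;0.085 0.0255 -0.0274 0 0 0 0;0.085 0.0255 -0.0274 0 0 0 0;0.085 0.0255 -0.0274 0 0 0 0;0.085 0.0255 -0.0274 0 0 0 0'
python3 -m crank '0.085 0.0255 -0.0274 0 0 0 0;0.085 0.0255 -0.0274 0 0 0 0;0.085 0.0255 -0.0274 0 0 0 0;0.085 0.0255 -0.0274 0 0 0 0;0.085 0.0255 -0.0274 0 0 0 0;0.085 0.0255 -0.0274 0 0 0 0;0.085 0.0255 -0.0274 0 0 0 0;0.085 0.0255 -0.0274 0 0 0 0'
python3 -m crank '0.085 0 0 0 0 0 -7;0.085 0 0 0 0 0 -7;0.085 0 0 0 0 0 -7;0.085 0 0 0 0 0 -7;0.085 0 0 0 0 0 -7;0.085 0 0 0 0 0 -7;0.085 0 0 0 0 0 -7;0.085 0 0 0 0 0 -7'
python3 -m crank '0.085 0 0 0 0 0 -7;0.085 0 0 0 0 0 -7;0.085 0 0 0 0 0 -7;0.085 0 0 0 0 0 -7;0.085 0 0 0 0 0 0;0.085 0 0 0 0 0 0;0.085 0 0 0 0 0 0;0.085 0 0 0 0 0 0'
python3 - <<'E'
from h import *
np.set_printoptions(precision=4,suppress=True)
s=telemetry.observe(); print(s["position"],s["tool_rot"],s["qpos"])
d=cam("wrist"); P=cloud(d); import pickle; pickle.dump(d,open("d1.pkl","wb")); 
m=(P[...,2]>.030)&(P[...,2]<.050)&(np.hypot(P[...,0]-.46,P[...,1]+.076)<.1); Q=P[m]; print(len(Q))
r=cv2.minAreaRect((Q[:,:2]*1000).astype(np.float32)); print(r, Q.max(0))
px=d["pixels"].copy()
for k in (-75,-48,-30,75):
    X=np.array([.46,-.0763,.0])+k/1000*np.array([.252,-.968,0])+[0,0,.028]; u=proj(d,X); cv2.circle(px,(int(u[0]),int(u[1])),3,(255,0,0),1)
save("w1.png",px)
E
```

```text
clock: 0.82
position: [0.3349, -0.3053, 0.2503]
tool_rot: [3.141, 0.0, 0.363]
force: [1.8, 0.4, -0.0]
grip_width: 0.0851
finger_force: 0.0
clock: 1.48
position: [0.4479, -0.0279, 0.2504]
tool_rot: [3.141, -0.0, 0.363]
force: [0.9, -0.2, 0.3]
grip_width: 0.085
finger_force: 0.0
clock: 2.15
position: [0.4476, -0.0297, 0.2502]
tool_rot: [-3.141, 0.0, 1.346]
force: [-0.1, 0.7, -0.8]
grip_width: 0.0851
finger_force: 0.0
clock: 2.82
position: [0.4476, -0.0297, 0.2503]
tool_rot: [-3.141, 0.0, 1.826]
force: [-0.7, -0.5, 0.7]
grip_width: 0.0851
finger_force: 0.0
[ 0.4476 -0.0297  0.2503] [-3.1415  0.      1.8257] [ 0.4336  0.2858 -0.5991  2.0198  0.2053  0.8942 -0.0211]
2466
((459.5632629394531, -73.8988037109375), (23.60276222229004, 150.6280975341797), 15.231283187866211) [0.4903 0.0006 0.0416]
```

View pics/w1.png

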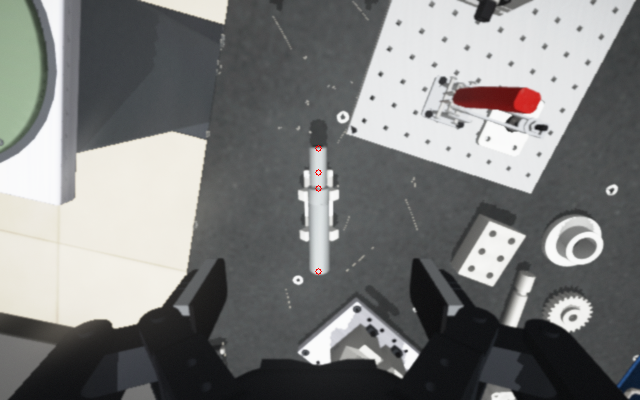

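The wrist view shows the shaft centred on my predicted marks: spigot end at (318,148), grasp at (318,172), thick end at (318,271). I'll descend and grip.

```bash
python3 -m crank '0.06 0 0 0.035 0 0 0;0.06 0 0 0.035 0 0 0;0.06 0 0 0.035 0 0 0;0.06 0 0 0.035 0 0 0;0.06 0 0 0.03 0 0 0;0.06 0 0 0.027 0 0 0;0.06 0 0 0.015 0 0 0;0.06 0 0 0.010 0 0 0'
python3 -m crank '0.03 0 0 0 0 0 0;0 0 0 0 0 0 0;0 0 0 0 0 0 0;0 0 0 0 0 0 0;0 0 0 0 0 0 0;0 0 0 0 0 0 0;0 0 0 0 0 0 0;0 0 0 0 0 0 0' 110
python3 -m crank '0 0 0 0 0 0 0;0 0 0 -0.002 0 0 0;0 0 0 -0.004 0 0 0;0 0 0 -0.01 0 0 0;0 0 0 -0.02 0 0 0;0 0 0 -0.02 0 0 0;0 0 0 -0.02 0 0 0;0 0 0 0 0 0 0' 110
python3 - <<'E'
from h import *
np.set_printoptions(precision=4,suppress=True)
s=telemetry.observe(); print(s)
d=cam("wrist"); save("w2.png",d["pixels"]); t=cam("top"); P=cloud(t)
import pickle; pickle.dump((d,t),open("d2.pkl","wb"))
p=s["position"]; 
for D in (cam("scene"),t,d):
    P=cloud(D); q=P-p; a=np.array([.255,-.967]); l=q[...,0]*a[0]+q[...,1]*a[1]; w=q[...,0]*.967+q[...,1]*.255
    m=(abs(w)<.014)&(l>.0)&(l<.14)&(P[...,2]>.07)&(P[...,2]<.14)
    for lo in(.025,.045,.065,.085,.105): 
        k=m&(l>lo)&(l<lo+.02); print(lo,k.sum(),np.percentile(P[...,2][k],90) if k.sum() else None, np.median(w[k]) if k.sum() else 0)
    print("end",l[m].max() if m.sum() else 0)
E
```

```text
clock: 3.53
position: [0.4469, -0.0294, 0.0265]
tool_rot: [-3.139, -0.001, 1.828]
force: [0.2, -0.5, 0.1]
grip_width: 0.0598
finger_force: 0.0
clock: 4.2
position: [0.4477, -0.0298, 0.0294]
tool_rot: [3.141, 0.0, 1.828]
force: [-4.4, 1.5, 5.1]
grip_width: 0.0167
finger_force: 107.3
clock: 4.87
position: [0.4491, -0.0298, 0.108]
tool_rot: [3.137, 0.002, 1.828]
force: [2.2, -0.0, -3.4]
grip_width: 0.017
finger_force: 107.8
{'clock': 4.8667, 'qpos': array([ 0.3097,  0.5196, -0.4807,  2.1487,  0.4455,  0.5642, -0.2403]), 'qd': array([-0.0333,  0.0608,  0.0533,  0.0238,  0.0645, -0.0876, -0.0609]), 'joint_efforts': array([  1.1143, -75.3839,  -7.1096, -20.675 ,  -1.0302,   1.7291,
         1.0168]), 'position': array([ 0.4491, -0.0298,  0.108 ]), 'tool_rot': array([3.1372, 0.0015, 1.8284]), 'force': array([ 2.248 , -0.0307, -3.4113]), 'moment': array([ 0.2065, -0.1495,  0.0113]), 'finger_force': 107.83381819725037, 'grip_width': 0.017025502579650194}
0.025 19 0.11374474762728462 0.0056711525452172295
0.045 0 None 0
0.065 0 None 0
0.085 0 None 0
0.105 0 None 0
end 0.04470048382592416
0.025 0 None 0
0.045 30 0.11929642976557864 -0.00462830311163862
0.065 87 0.11767676637624805 -0.0012197473321844225
0.085 85 0.11700014565816352 -0.0013477460908880266
0.105 66 0.11634542507279622 -0.0011777795435969976
end 0.12030847386229798
0.025 946 0.11723637343378807 1.8877620026626872e-05
0.045 0 None 0
0.065 0 None 0
0.085 0 None 0
0.105 0 None 0
end 0.042316115970647605
```

View pics/w2.png

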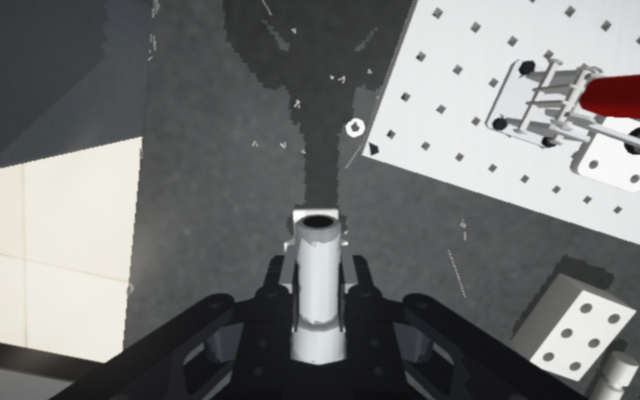

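The shaft is held and lifted: the bored spigot end is at (318,222) and the step at (318,325), both between the pads. I'll turn to the groove direction and go to the standoff in front of the mouth.

```bash
python3 -m crank '0 0 0 0 0 0 -5.7;0 0 0 0 0 0 -5.7;0 0 0 0 0 0 -5.7;0 0 0 0 0 0 -5.7;0 0 0 0 0 0 -5.7;0 0 0 0 0 0 -5.7;0 0 0 0 0 0 -5.7;0 0 0 0 0 0 -5.7'
python3 -m crank '0 -0.0066 -0.0181 0 0 0 0;0 -0.0066 -0.0181 0 0 0 0;0 -0.0066 -0.0181 0 0 0 0;0 -0.0066 -0.0181 0 0 0 0;0 -0.0066 -0.0181 0 0 0 0;0 -0.0066 -0.0181 0 0 0 0;0 -0.0066 -0.0181 0 0 0 0;0 -0.0066 -0.0181 0 0 0 0'
python3 -m crank '0 0 0 0 0 0 0;0 0 0 0 0 0 0;0 0 0 0 0 0 0;0 0 0 0 0 0 0;0 0 0 0 0 0 0;0 0 0 0 0 0 0;0 0 0 0 0 0 0;0 0 0 0 0 0 0'
cat > meas.py <<'E'
from h import *
import sys
np.set_printoptions(precision=4,suppress=True)
s=telemetry.observe(); print(s["position"],np.degrees(s["tool_rot"]),s["force"],s["moment"],s["grip_width"])
for n in("scene","top"):
    D=cam(n); P=cloud(D); q=P-s["position"]; y=s["tool_rot"][2]+np.pi; a=np.array([np.cos(y),np.sin(y)]); l=q[...,:2]@a; w=q[...,:2]@np.array([-a[1],a[0]])
    m=(abs(w)<.02)&(l>.03)&(l<.14)&(abs(q[...,2])<.03)
    zz=[(lo,k.sum(),np.percentile(P[...,2][k],90),np.median(w[k])) for lo in(.05,.07,.09,.11) for k in[m&(l>lo-.01)&(l<lo+.01)] if k.sum()>5]
    print(n,np.array(zz),"end",l[m].max() if m.sum() else 0)
    # fixture: V-block tops, bar
    O=np.array([.5695,-.2642])
    for lo,hi in((.005,.02),(.046,.058),(.128,.16)):
        k=(P[...,2]>lo)&(P[...,2]<hi)&(np.hypot(P[...,0]-.58,P[...,1]+.27)<.11); Q=P[k]
        f=np.radians(-29.5); A=np.array([[np.cos(f),np.sin(f)],[-np.sin(f),np.cos(f)]]); F=(Q[:,:2]-O)@A.T
        print(n,lo,len(F),"fixture-frame x,y pct2/98",np.percentile(F,[2,98],axis=0).ravel(), "med",np.median(F,axis=0))
E
python3 meas.py
```

```text
clock: 5.68
position: [0.447, -0.0296, 0.1034]
tool_rot: [-3.141, -0.002, 2.63]
force: [-0.3, 0.0, -3.5]
grip_width: 0.0168
finger_force: 107.7
clock: 6.35
position: [0.4212, -0.1823, 0.1033]
tool_rot: [-3.142, -0.002, 2.625]
force: [0.2, 0.5, -4.1]
grip_width: 0.0171
finger_force: 107.8
clock: 7.02
position: [0.4221, -0.1814, 0.1043]
tool_rot: [3.142, -0.0, 2.625]
force: [-1.0, 1.1, -4.0]
grip_width: 0.0172
finger_force: 108.0
[ 0.4221 -0.1814  0.1043] [179.9996  -0.0021 150.4092] [-1.0357  1.0672 -4.0067] [ 0.1411  0.1984 -0.0065] 0.017153983212319444
scene [[ 0.05   11.      0.111   0.0134]
 [ 0.07   20.      0.1057  0.0135]
 [ 0.09   48.      0.1112  0.0097]
 [ 0.11   56.      0.1106  0.0098]] end 0.12231550015451395
scene 0.005 734 fixture-frame x,y pct2/98 [-0.063  -0.053   0.0834  0.0533] med [-0.0325  0.0278]
scene 0.046 227 fixture-frame x,y pct2/98 [-0.0346 -0.0449  0.0666  0.0333] med [ 0.0258 -0.    ]
scene 0.128 75 fixture-frame x,y pct2/98 [ 0.0007 -0.0011  0.0609  0.0093] med [0.0285 0.0055]
top [[ 0.11   29.      0.1149  0.0069]] end 0.12021419103969959
top 0.005 1313 fixture-frame x,y pct2/98 [-0.0592 -0.0766  0.0892  0.0769] med [0.0088 0.0039]
top 0.046 295 fixture-frame x,y pct2/98 [-0.0329 -0.0274  0.0515  0.0311] med [-0.0033  0.0178]
top 0.128 117 fixture-frame x,y pct2/98 [ 0.0043 -0.0035  0.0622  0.007 ] med [0.0332 0.0018]
```

```bash
python3 -m crank '0 0 0.001 0.006 0 0 0;0 0 0.001 0.007 0 -0.5 0;0 0 0 0.007 0 -0.5 0;0 0 0 0.007 0 -0.5 0;0 0 0 0.007 0 0 0;0 0 0 0.007 0 0 0;0 0 0 0.004 0 0 0;0 0 0 0 0 0 0'
python3 -m crank '0 -0.005 0 0 0 0 0;0 -0.006 0 0 0 0 0;0 -0.006 0 0 0 0 0;0 -0.006 0 0 0 0 0;0 -0.006 0 0 0 0 0;0 -0.006 0 0 0 0 0;0 -0.006 0 0 0 0 0;0 0 0 0 0 0 0'
python3 meas.py
python3 - <<'E'
from h import *
d=cam("scene"); save("s3.png",d["pixels"][150:260,290:430],5)
E
```

```text
clock: 7.78
position: [0.4234, -0.18, 0.0584]
tool_rot: [-3.142, 0.025, 2.625]
force: [-0.8, 0.1, -4.0]
grip_width: 0.0169
finger_force: 108.0
clock: 8.45
position: [0.4603, -0.2011, 0.0605]
tool_rot: [3.141, 0.027, 2.624]
force: [-0.9, 1.1, -4.0]
grip_width: 0.0172
finger_force: 108.0
[ 0.4603 -0.2011  0.0605] [179.9767   1.5472 150.3506] [-0.9136  1.0532 -3.981 ] [0.1356 0.3083 0.0188] 0.017195598500054674
scene [[ 0.07    9.      0.0617  0.014 ]
 [ 0.09   68.      0.0697  0.0105]
 [ 0.11   60.      0.0701  0.0079]] end 0.13991668988392456
scene 0.005 586 fixture-frame x,y pct2/98 [-0.0628 -0.0525  0.0843  0.0531] med [-0.0222  0.0342]
scene 0.046 225 fixture-frame x,y pct2/98 [-0.0529 -0.0441  0.0669  0.0336] med [0.0245 0.0131]
scene 0.128 75 fixture-frame x,y pct2/98 [ 0.0016 -0.0003  0.0627  0.0086] med [0.0294 0.0053]
top [[ 0.11   40.      0.0727  0.0103]] end 0.12837319290576754
top 0.005 1008 fixture-frame x,y pct2/98 [-0.0506 -0.0681  0.0933  0.0762] med [0.018  0.0184]
top 0.046 235 fixture-frame x,y pct2/98 [-0.0318 -0.0271  0.0531  0.0314] med [0.0173 0.0207]
top 0.128 116 fixture-frame x,y pct2/98 [ 0.0038 -0.0034  0.062   0.007 ] med [0.0324 0.002 ]
```

View pics/s3.png

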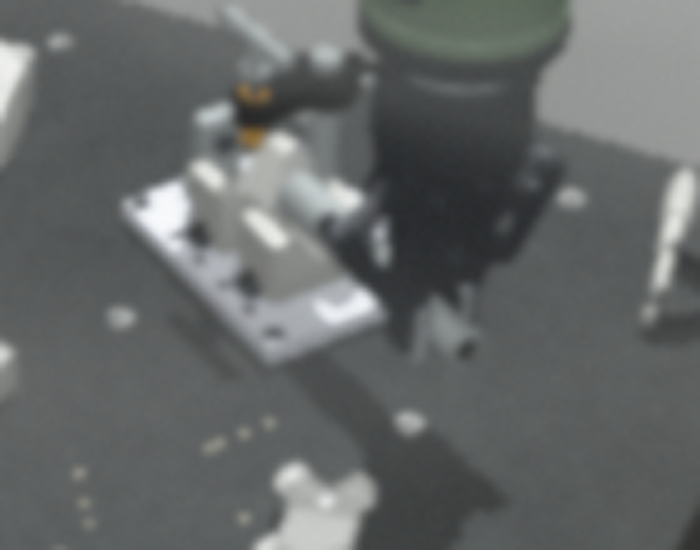

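The scene crop shows the shaft's thick end lying level over the front V-block, at crop (315,195), in line with the groove. I'll lower it until it touches.

```bash
python3 -m crank '0 0 0 0.002 0 0 0;0 0 0 0.002 0 0 0;0 0 0 0.002 0 0 0;0 0 0 0 0 0 0;0 0 0 0 0 0 0;0 0 0 0 0 0 0;0 0 0 0 0 0 0;0 0 0 0 0 0 0'
python3 meas.py | head -1
python3 -m crank '0 0 0 0.001 0 0 0;0 0 0 0.001 0 0 0;0 0 0 0.0005 0 0 0;0 0 0 0 0 0 0;0 0 0 0 0 0 0;0 0 0 0 0 0 0;0 0 0 0 0 0 0;0 0 0 0 0 0 0'
python3 meas.py
```

```text
clock: 9.27
position: [0.4594, -0.2006, 0.0544]
tool_rot: [3.142, 0.026, 2.625]
force: [0.4, -0.6, -4.2]
grip_width: 0.017
finger_force: 108.0
[ 0.4594 -0.2006  0.0544] [179.995    1.5054 150.3797] [ 0.3655 -0.6154 -4.1795] [0.1655 0.2684 0.0091] 0.01695666341550945
clock: 10.03
position: [0.4594, -0.2006, 0.0519]
tool_rot: [3.142, 0.026, 2.625]
force: [0.3, 0.2, -4.1]
grip_width: 0.017
finger_force: 108.0
[ 0.4594 -0.2006  0.0519] [179.9988   1.4984 150.3855] [ 0.3219  0.2134 -4.0864] [0.1415 0.1833 0.0372] 0.016958647873203735
scene [[ 0.05    7.      0.0609 -0.0008]
 [ 0.07    9.      0.0604  0.0133]
 [ 0.09   87.      0.0603  0.0111]
 [ 0.11   68.      0.0604  0.0065]] end 0.12902291969090468
scene 0.005 555 fixture-frame x,y pct2/98 [-0.0628 -0.0489  0.085   0.0537] med [-0.0191  0.0357]
scene 0.046 283 fixture-frame x,y pct2/98 [-0.0435 -0.0407  0.066   0.0334] med [0.0163 0.0105]
scene 0.128 77 fixture-frame x,y pct2/98 [ 0.0014 -0.0008  0.0615  0.0094] med [0.027  0.0054]
top [[ 0.11   40.      0.0631  0.0079]] end 0.1284659363211613
top 0.005 1011 fixture-frame x,y pct2/98 [-0.0507 -0.072   0.088   0.0791] med [0.0171 0.0167]
top 0.046 252 fixture-frame x,y pct2/98 [-0.0315 -0.0272  0.061   0.0313] med [0.0087 0.0196]
top 0.128 116 fixture-frame x,y pct2/98 [ 0.0041 -0.0034  0.0625  0.007 ] med [0.033  0.0019]
```

```bash
for i in 1; do python3 -m crank '0 0 0 0.0005 0 0 0;0 0 0 0.0005 0 0 0;0 0 0 0 0 0 0;0 0 0 0 0 0 0;0 0 0 0 0 0 0;0 0 0 0 0 0 0;0 0 0 0 0 0 0;0 0 0 0 0 0 0' >/dev/null
python3 meas.py|head -1; done
python3 -m crank '0 0 0 0.0005 0 0 0;0 0 0 0.0005 0 0 0;0 0 0 0 0 0 0;0 0 0 0 0 0 0;0 0 0 0 0 0 0;0 0 0 0 0 0 0;0 0 0 0 0 0 0;0 0 0 0 0 0 0' >/dev/null
python3 meas.py|head -1
```

```text
[ 0.4594 -0.2006  0.0509] [-179.9999    1.4975  150.3835] [-0.4991 -0.5402 -3.5937] [ 0.1623  0.2419 -0.0064] 0.017128308970627473
[ 0.4595 -0.2006  0.0499] [179.9991   1.5033 150.3868] [-0.6903 -0.2119 -2.9967] [ 0.068   0.1988 -0.0338] 0.0169395542407872
```

```bash
cat > st.py <<'E'
from h import *
import sys
s=telemetry.observe(); y=s["tool_rot"][2]+np.pi; c,q=np.cos(y),np.sin(y)
R=np.array([[c,q,0],[-q,c,0],[0,0,1]]); O=np.array([.5702,-.2629,0])
np.set_printoptions(precision=4,suppress=True)
print("t%.2f"%s["clock"],"P_fix",R@(s["position"]-O)*1000,"F_fix",R@s["force"],"M_fix",R@s["moment"],np.degrees(s["tool_rot"]),s["grip_width"])
E
python3 -m crank '0 0 0 0.0005 0 0 0;0 0 0 0 0 0 0;0 0 0 0 0 0 0;0 0 0 0 0 0 0;0 0 0 0.0005 0 0 0;0 0 0 0 0 0 0;0 0 0 0 0 0 0;0 0 0 0 0 0 0' >/dev/null; python3 st.py
python3 -m crank '0 0 0 0.0005 0 0 0;0 0 0 0 0 0 0;0 0 0 0 0 0 0;0 0 0 0 0 0 0;0 0 0 0 0 0 0;0 0 0 0 0 0 0;0 0 0 0 0 0 0;0 0 0 0 0 0 0' >/dev/null; python3 st.py
```

```text
t12.33 P_fix [-127.0297   -0.6084   48.8884] F_fix [-0.4893 -0.8659 -2.376 ] M_fix [-0.1322  0.2298  0.0062] [179.9998   1.5003 150.3827] 0.017337619550243943
t13.00 P_fix [-127.015    -0.6276   48.378 ] F_fix [-0.4564 -0.0787 -2.25  ] M_fix [-0.1401  0.1796 -0.0807] [180.       1.5004 150.3813] 0.01697703477189518
```

```bash
python3 -m crank '0 0 0 -0.0007 0 0 0;0 0 0 -0.0007 0 0 0;0 -0.002 0 0.00005 0 0 0;0 -0.003 0 0.00008 0 0 0;0 -0.003 0 0.00008 0 0 0;0 0 0 0 0 0 0;0 0 0 0 0 0 0;0 0 0 0 0 0 0' >/dev/null; python3 st.py
python3 -m crank '0 -0.003 0 0.00008 0 0 0;0 -0.003 0 0.00008 0 0 0;0 -0.003 0 0.00008 0 0 0;0 -0.002 0 0.00005 0 0 0;0 0 0 0 0 0 0;0 0 0 0 0 0 0;0 0 0 0 0 0 0;0 0 0 0 0 0 0' >/dev/null; python3 st.py
```

```text
t13.67 P_fix [-119.0016   -0.5624   49.7574] F_fix [ 0.7266 -1.9328 -2.5395] M_fix [-0.1891  0.1042 -0.0629] [179.992    1.5053 150.3818] 0.01663663895097006
t14.33 P_fix [-108.0463   -0.5553   49.8207] F_fix [ 1.6001 -0.8114 -2.7079] M_fix [-0.2096  0.0187 -0.1219] [179.9969   1.5076 150.3883] 0.0166756492186445
```

```bash
python3 -m crank '0 -0.002 -0.0003 0.00005 0 0 0;0 -0.002 0 0.00005 0 0 0;0 -0.002 0 0.00005 0 0 0;0 -0.002 0 0.00005 0 0 0;0 0 0 0 0 0 0;0 0 0 0 0 0 0;0 0 0 0 0 0 0;0 0 0 0 0 0 0' >/dev/null; python3 st.py
python3 -m crank '0 -0.002 0 0.00005 0 0 0;0 -0.002 0 0.00005 0 0 0;0 -0.002 0 0.00005 0 0 0;0 -0.002 0 0.00005 0 0 0;0 0 0 0 0 0 0;0 0 0 0 0 0 0;0 0 0 0 0 0 0;0 0 0 0 0 0 0' >/dev/null; python3 st.py
```

```text
t15.00 P_fix [-99.9677  -0.8001  49.8385] F_fix [ 0.1533  0.5694 -2.736 ] M_fix [0.1569 0.013  0.0908] [179.9901   1.515  150.389 ] 0.016936127050011532
t15.67 P_fix [-91.8467  -0.845   49.8768] F_fix [ 0.4643  1.4274 -2.8111] M_fix [ 0.3405 -0.1338  0.1358] [179.9906   1.5257 150.3847] 0.01666742613527
```

```bash
python3 -m crank '0 -0.002 0.0002 0.00005 0 0 0;0 -0.002 0 0.00005 0 0 0;0 -0.003 0 0.00008 0 0 0;0 -0.003 0 0.00008 0 0 0;0 0 0 0 0 0 0;0 0 0 0 0 0 0;0 0 0 0 0 0 0;0 0 0 0 0 0 0' >/dev/null; python3 st.py
python3 -m crank '0 -0.003 0 0.00008 0 0 0;0 -0.003 0 0.00008 0 0 0;0 -0.002 0 0.00005 0 0 0;0 -0.002 0 0.00005 0 0 0;0 0 0 0 0 0 0;0 0 0 0 0 0 0;0 0 0 0 0 0 0;0 0 0 0 0 0 0' >/dev/null; python3 st.py
```

```text
t16.33 P_fix [-81.7706  -0.7419  49.9082] F_fix [ 1.8627  1.5422 -1.4979] M_fix [ 0.1235 -0.1985  0.1146] [179.9927   1.5328 150.3748] 0.017287184051606036
t17.00 P_fix [-71.8696  -0.6326  49.8614] F_fix [-1.0713  1.1199  0.1728] M_fix [0.1595 0.3233 0.122 ] [179.9918   1.522  150.3872] 0.017141680238891323
```

```bash
python3 -m crank '0 -0.002 0.0002 -0.0003 0 0 0;0 -0.002 0 0.00005 0 0 0;0 -0.002 0 0.00005 0 0 0;0 0 0 0 0 0 0;0 0 0 0 0 0 0;0 0 0 0 0 0 0;0 0 0 0 0 0 0;0 0 0 0 0 0 0' >/dev/null; python3 st.py
python3 -m crank '0 -0.001 0 0 0 0 0;0 0 0 0 0 0 0;0 0 0 0 0 0 0;0 0 0 0 0 0 0;0 0 0 0 0 0 0;0 0 0 0 0 0 0;0 0 0 0 0 0 0;0 0 0 0 0 0 0' >/dev/null; python3 st.py
```

```text
t17.67 P_fix [-65.716   -0.5898  50.2655] F_fix [ 2.2232 -0.0985 -1.0434] M_fix [-0.2158 -0.275  -0.0494] [179.9968   1.5371 150.3745] 0.01737174483028495
t18.33 P_fix [-65.2764  -0.576   50.1173] F_fix [-5.0259 -1.6171  0.05  ] M_fix [-0.3405  1.0092 -0.0659] [-179.9878    1.4745  150.3844] 0.016893224766357004
```

```bash
python3 -m crank '0 -0.0005 0 0 0 0 0;0 0 0 0 0 0 0;0 0 0 0 0 0 0;0 0 0 0 0 0 0;0 0 0 0 0 0 0;0 0 0 0 0 0 0;0 0 0 0 0 0 0;0 0 0 0 0 0 0' >/dev/null; python3 st.py
python3 - <<'E'
from h import *
t=cam("top"); s=cam("scene")
a=cv2.resize(t["pixels"][175:255,325:415],None,fx=6,fy=6,interpolation=cv2.INTER_CUBIC)[:,:540]
b=cv2.resize(s["pixels"][150:230,300:340+3],None,fx=6,fy=6,interpolation=cv2.INTER_CUBIC)
save("c4.png",np.hstack([a,b]))
E
```

```text
t19.00 P_fix [-64.5584  -0.5457  50.2052] F_fix [-4.1576 -1.6012 -0.1356] M_fix [-0.3819  0.9501 -0.1217] [-179.9963    1.4996  150.3822] 0.01707563939228197
```

View pics/c4.png

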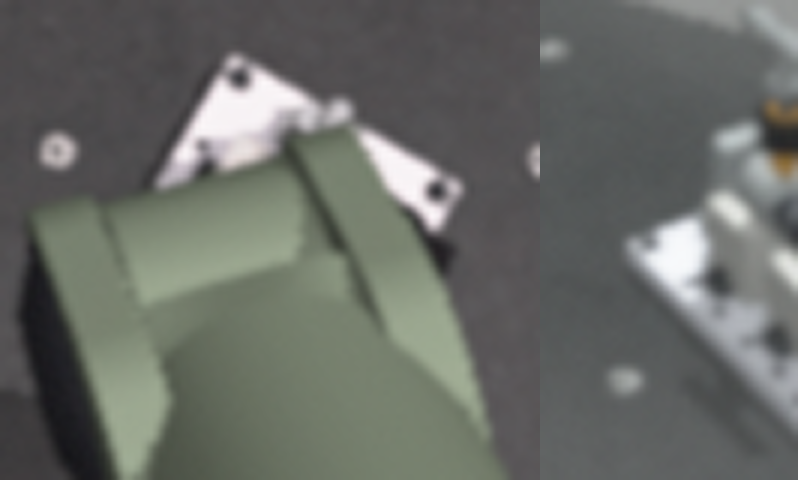

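The top view is blocked by the arm. The scene crop shows the shaft's thick end near crop (745,170), close to the stop. The shaft still moves at 4 N, so I'll keep going in small steps.

```bash
python3 -m crank '0 -0.001 0.0002 -0.0002 0 0 0;0 0 0 0 0 0 0;0 0 0 0 0 0 0;0 0 0 0 0 0 0;0 0 0 0 0 0 0;0 0 0 0 0 0 0;0 0 0 0 0 0 0;0 0 0 0 0 0 0' >/dev/null; python3 st.py
python3 -m crank '0 -0.0007 0 0 0 0 0;0 0 0 0 0 0 0;0 0 0 0 0 0 0;0 0 0 0 0 0 0;0 0 0 0 0 0 0;0 0 0 0 0 0 0;0 0 0 0 0 0 0;0 0 0 0 0 0 0' >/dev/null; python3 st.py
```

```text
t19.77 P_fix [-63.3504  -0.3903  50.4897] F_fix [ 1.2856 -4.5536 -1.9111] M_fix [-0.8061  0.0564 -0.1656] [-179.9986    1.5215  150.3764] 0.01689842402453017
t20.43 P_fix [-63.0026  -0.3494  50.3887] F_fix [-2.7112 -3.3133 -0.7079] M_fix [-0.8163  0.7897 -0.2017] [-179.9918    1.4833  150.3839] 0.01732121504542632
```

```bash
python3 -m crank '0 -0.0006 -0.0003 0 0 0 0;0 0 0 0 0 0 0;0 0 0 0 0 0 0;0 0 0 0 0 0 0;0 0 0 0 0 0 0;0 0 0 0 0 0 0;0 0 0 0 0 0 0;0 0 0 0 0 0 0' >/dev/null; python3 st.py
python3 -m crank '0 -0.0006 0 0 0 0 0;0 0 0 0 0 0 0;0 0 0 0 0 0 0;0 0 0 0 0 0 0;0 0 0 0 0 0 0;0 0 0 0 0 0 0;0 0 0 0 0 0 0;0 0 0 0 0 0 0' >/dev/null; python3 st.py
python3 -m crank '0 -0.0006 0 0 0 0 0;0 0 0 0 0 0 0;0 0 0 0 0 0 0;0 0 0 0 0 0 0;0 0 0 0 0 0 0;0 0 0 0 0 0 0;0 0 0 0 0 0 0;0 0 0 0 0 0 0' >/dev/null; python3 st.py
```

```text
t21.10 P_fix [-62.2147  -0.469   50.4827] F_fix [-1.2066 -2.0755 -1.0994] M_fix [-0.3404  0.5436 -0.053 ] [179.9893   1.5066 150.39  ] 0.016858462834677124
t21.77 P_fix [-61.5859  -0.5318  50.489 ] F_fix [-0.8445 -1.8788 -2.1226] M_fix [-0.2499  0.2966 -0.0393] [179.992    1.5078 150.3844] 0.016888106331497663
t22.43 P_fix [-61.4648  -0.5124  50.4092] F_fix [-5.5686 -0.7776 -0.4996] M_fix [-0.1604  1.2391 -0.0265] [-179.9979    1.458   150.3905] 0.017022841066903577
```

```bash
python3 -m crank '0 -0.0005 0 0 0 0 0;0 0 0 0 0 0 0;0 0 0 0 0 0 0;0 0 0 0 0 0 0;0 0 0 0 0 0 0;0 0 0 0 0 0 0;0 0 0 0 0 0 0;0 0 0 0 0 0 0' >/dev/null; python3 st.py
python3 -m crank '0 -0.0005 0 0 0 0 0;0 0 0 0 0 0 0;0 0 0 0 0 0 0;0 0 0 0 0 0 0;0 0 0 0 0 0 0;0 0 0 0 0 0 0;0 0 0 0 0 0 0;0 0 0 0 0 0 0' >/dev/null; python3 st.py
```

```text
t23.10 P_fix [-61.4424  -0.5559  50.348 ] F_fix [-8.8824  0.3005  2.1364] M_fix [-0.1052  1.8767 -0.0022] [-179.9805    1.4086  150.3951] 0.016950840422476313
t23.77 P_fix [-61.3667  -0.5665  50.2879] F_fix [-11.8807  -0.5612   4.3095] M_fix [-0.1607  2.5741 -0.0369] [-179.9681    1.3625  150.3973] 0.017061313929629705
```

The shaft is against the stop: force rises with no motion. I'll relax the push, release and rise.

```bash
python3 -m crank '0 0.0006 0 0 0 0 0;0 0.0006 0 0 0 0 0;0 0 0 0 0 0 0;0 0 0 0 0 0 0;0 0 0 0 0 0 0;0 0 0 0 0 0 0;0 0 0 0 0 0 0;0 0 0 0 0 0 0' >/dev/null; python3 st.py
python3 -m crank '0.03 0 0 0 0 0 0;0.05 0 0 0 0 0 0;0.05 0 0 0 0 0 0;0.05 0 0 0 0 0 0;0.05 0 0 0 0 0 0;0.05 0 0 0 0 0 0;0.05 0 0 0 0 0 0;0.05 0 0 0 0 0 0' 60 >/dev/null; python3 st.py
python3 -m crank '0.05 0 0 -0.01 0 0 0;0.05 0 0 -0.025 0 0 0;0.05 0 0 -0.035 0 0.5 0;0.05 0 0 -0.035 0 0.5 0;0.05 0 0 -0.035 0 0.5 0;0.05 0 0 -0.035 0 0 0;0.05 0 0 -0.02 0 0 0;0.05 0 0 0 0 0 0' >/dev/null; python3 st.py
```

```text
t24.43 P_fix [-61.4566  -0.5585  50.4276] F_fix [-5.217   0.2068 -1.48  ] M_fix [-0.1502  1.2428  0.059 ] [-179.9977    1.4763  150.387 ] 0.016663139739190765
t25.10 P_fix [-61.2285  -0.5792  50.4865] F_fix [-0.4998  0.034  -0.2447] M_fix [ 0.0323  0.065  -0.0135] [179.9977   1.5036 150.3871] 0.04999072355196468
t25.77 P_fix [-62.6791   0.0246 250.5522] F_fix [0.262  0.1882 0.0481] M_fix [-0.0328  0.0003  0.0489] [179.9743   0.3497 150.3872] 0.0501517048835326
```

```bash
python3 -m crank '0.05 -0.012 0 0 0 0 0;0.05 -0.017 0 0 0 0 0;0.05 -0.017 0 0 0 0 0;0.05 -0.017 0 0 0 0 0;0.05 -0.017 0 0 0 0 0;0.05 -0.017 0 0 0 0 0;0.05 0 0 0 0 0 0;0.05 0 0 0 0 0 0' >/dev/null; python3 st.py
python3 - <<'E'
from h import *
np.set_printoptions(precision=4,suppress=True)
d=cam("wrist"); save("w5.png",d["pixels"]); O=np.array([.5702,-.2629]); f=np.radians(-29.6); A=np.array([[np.cos(f),np.sin(f)],[-np.sin(f),np.cos(f)]])
import pickle; pickle.dump(d,open("d5.pkl","wb"))
for n,D in(("wrist",d),("top",cam("top")),("scene",cam("scene"))):
    P=cloud(D); F=(P[...,:2]-O)@A.T*1000; z=P[...,2]
    k=(z>.128)&(z<.16)&(np.hypot(F[...,0]-35,F[...,1])<45)
    if k.sum()>5: print(n,"bar",k.sum(),cv2.minAreaRect(F[k].astype(np.float32)),np.percentile(z[k],[50,95]))
    k=(z>.056)&(z<.07)&(abs(F[...,1])<16)&(F[...,0]>-110)&(F[...,0]<62)
    if k.sum()>5: print(n,"shaft",k.sum(),np.percentile(F[k],[1,99],axis=0).ravel(),np.median(F[k],axis=0),np.percentile(z[k],95))
print(bot.tcp_to_tips)
E
```

```text
t26.43 P_fix [ 32.801   -0.3098 245.1525] F_fix [ 0.0274  0.8315 -0.0772] M_fix [0.109  0.0083 0.044 ] [179.9658  -0.0524 150.3997] 0.05015900977902318
wrist bar 1062 ((33.76515579223633, 0.017380237579345703), (63.29024887084961, 10.62271785736084), 0.37091925740242004) [0.1378 0.1393]
wrist shaft 2065 [-89.2631  -8.9768  25.6489   9.6208] [-28.7253  -0.017 ] 0.06117772754934536
top bar 53 ((18.18093490600586, 0.4094882011413574), (30.823062896728516, 10.650130271911621), 1.8241124153137207) [0.1396 0.1422]
top shaft 321 [-89.1964 -10.6061  52.5571  11.3364] [-26.0384   0.637 ] 0.06422974922316893
scene bar 73 ((31.686813354492188, 2.787895917892456), (61.190589904785156, 11.358298301696777), 1.4323045015335083) [0.1352 0.1384]
scene shaft 162 [-89.3547  -6.3863  61.4222  12.0114] [-3.5679  3.5891] 0.06416555403210665
0.019
```

View pics/w5.png

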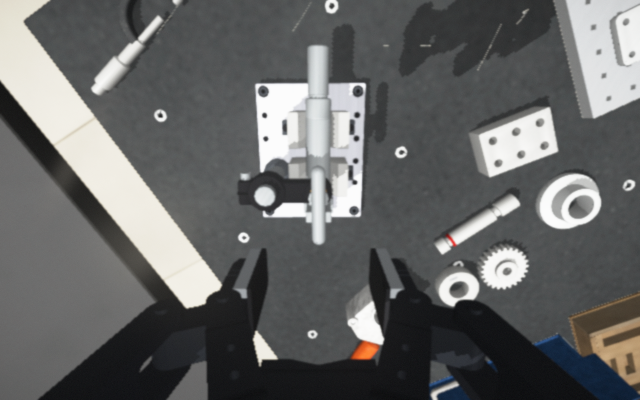

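The wrist view shows the shaft lying in both grooves against the stop (spigot end at (318,48)). The T-bar runs from (318,170) to (318,242) along the groove, with its centre at fixture (34,0). I'll descend onto the bar and grip it.

```bash
python3 -m crank '0.05 -0.0017 0.0003 0.015 0 0 0;0.05 0 0 0.02 0 0 0;0.05 0 0 0.02 0 0 0;0.05 0 0 0.02 0 0 0;0.05 0 0 0.015 0 0 0;0.05 0 0 0.01 0 0 0;0.05 0 0 0.006 0 0 0;0.05 0 0 0 0 0 0' >/dev/null; python3 st.py
python3 -m crank '0.05 0 0 0 0 0 0;0.02 0 0 0 0 0 0;0 0 0 0 0 0 0;0 0 0 0 0 0 0;0 0 0 0 0 0 0;0 0 0 0 0 0 0;0 0 0 0 0 0 0;0 0 0 0 0 0 0' 60 ; python3 st.py; python3 -c "
from h import *
print(telemetry.observe()['qpos'])"
```

```text
t27.25 P_fix [ 34.3076  -0.3321 138.5684] F_fix [0.2033 0.9395 0.9731] M_fix [ 0.0351  0.027  -0.0244] [-179.9974   -0.0653  150.3893] 0.04994821148098087
clock: 27.92
position: [0.6005, -0.2804, 0.1401]
tool_rot: [3.142, 0.001, 2.625]
force: [-0.4, -0.2, 6.2]
grip_width: 0.0085
finger_force: 58.6
t27.92 P_fix [ 34.9876  -0.1873 140.0814] F_fix [-0.2187 -0.387   6.2178] M_fix [-0.0112  0.2056  0.0283] [179.9954   0.0518 150.383 ] 0.008512745355912975
[ 0.77022213  0.79065374 -0.68856928  1.55767239  0.56677984  1.00006713
  0.96867444]
```

```bash
python3 -m crank '0 0 0 0.0001 0 0 3;0 0 0 0.0002 0 0 6;0 0 0 0.0002 0 0 6;0 0 0 0.0002 0 0 6;0 0 0 0.0002 0 0 6;0 0 0 0.0001 0 0 3;0 0 0 0 0 0 0;0 0 0 0 0 0 0' >/dev/null; python3 st.py
```

```text
t28.58 P_fix [ 30.3971  17.3746 139.2159] F_fix [-0.9818 -1.1503  8.0568] M_fix [-0.2977  0.1448  0.2215] [179.9824   0.0613 120.3805] 0.008680091307302587
```

```bash
python3 -m crank '0 0 0 0.0001 0 0 3;0 0 0 0.0002 0 0 6;0 0 0 0.0002 0 0 6;0 0 0 0.0002 0 0 6;0 0 0 0.0002 0 0 6;0 0 0 0.0001 0 0 3;0 0 0 0 0 0 0;0 0 0 0 0 0 0' >/dev/null; python3 st.py
```

```text
t29.25 P_fix [ 17.6518  30.2396 138.2416] F_fix [-0.1283 -1.6159  8.4267] M_fix [-0.3151  0.0371  0.1881] [179.9534   0.0433  90.3807] 0.00837527371771335
```

```bash
cat > m.py <<'E'
from h import *
s=telemetry.observe(); print("t%.2f"%s["clock"],"pos",s["position"].round(4),"F",s["force"].round(1),"M",s["moment"].round(3),"yaw %.1f"%np.degrees(s["tool_rot"][2]),"q",s["qpos"][[4,6]].round(2),s["finger_force"].round(0))
E
python3 -m crank '0 0 0 0.0001 0 0 3;0 0 0 0.0002 0 0 6;0 0 0 0.0002 0 0 6;0 0 0 0.0002 0 0 6;0 0 0 0.0002 0 0 6;0 0 0 0.0001 0 0 3;0 0 0 0 0 0 0;0 0 0 0 0 0 0' >/dev/null; python3 m.py
```

```text
Traceback (most recent call last):
  File "m.py", line 2, in <module>
    s=telemetry.observe(); print("t%.2f"%s["clock"],"pos",s["position"].round(4),"F",s["force"].round(1),"M",s["moment"].round(3),"yaw %.1f"%np.degrees(s["tool_rot"][2]),"q",s["qpos"][[4,6]].round(2),s["finger_force"].round(0))
                                                                                                                                                                                                        ^^^^^^^^^^^^^^^^^^^^^^^
AttributeError: 'float' object has no attribute 'round'
```

```bash
python3 -m crank '0 0 0 0 0 0 3;0 0 0 0.0002 0 0 6;0 0 0 0.0002 0 0 6;0 0 0 0.0002 0 0 6;0 0 0 0.0002 0 0 6;0 0 0 0 0 0 3;0 0 0 0 0 0 0;0 0 0 0 0 0 0' >/dev/null; python3 m.py
```

```text
Traceback (most recent call last):
  File "m.py", line 2, in <module>
    s=telemetry.observe(); print("t%.2f"%s["clock"],"pos",s["position"].round(4),"F",s["force"].round(1),"M",s["moment"].round(3),"yaw %.1f"%np.degrees(s["tool_rot"][2]),"q",s["qpos"][[4,6]].round(2),s["finger_force"].round(0))
                                                                                                                                                                                                        ^^^^^^^^^^^^^^^^^^^^^^^
AttributeError: 'float' object has no attribute 'round'
```

```bash
sed -i 's/s\["finger_force"\].round(0)/s["finger_force"]/' m.py; python3 m.py
```

```text
t30.58 pos [ 0.6005 -0.2803  0.1363] F [-1.5 -0.5  7.1] M [-0.021  0.291  0.219] yaw 30.4 q [ 0.15 -0.81] 58.92396004172042
```

```bash
python3 -m crank '0 0 0 0.0001 0 0 3;0 0 0 0.0002 0 0 6;0 0 0 0.0002 0 0 6;0 0 0 0.0002 0 0 6;0 0 0 0.0002 0 0 6;0 0 0 0.0001 0 0 3;0 0 0 0 0 0 0;0 0 0 0 0 0 0' >/dev/null; python3 m.py
```

```text
t31.25 pos [ 0.6006 -0.2803  0.1355] F [-2.2  0.8  8.8] M [0.037 0.466 0.274] yaw 0.4 q [ 0.04 -1.25] 59.30478340946138
```

```bash
python3 -m crank '0 0 0 0.0001 0 0 3;0 0 0 0.0002 0 0 6;0 0 0 0.0002 0 0 6;0 0 0 0.0002 0 0 6;0 0 0 0.0002 0 0 6;0 0 0 0.0001 0 0 3;0 0 0 0 0 0 0;0 0 0 0 0 0 0' >/dev/null; python3 m.py
```

```text
t31.92 pos [ 0.6006 -0.2803  0.1347] F [-3.8  0.2 12.3] M [0.219 0.696 0.305] yaw -29.6 q [-0.08 -1.67] 59.86781682120636
```

```bash
python3 -m crank '0 0 0 0 0 0 3;0 0 0 0 0 0 4;0 0 0 0 0 0 4;0 0 0 0 0 0 4;0 0 0 0 0 0 3;0 0 0 0 0 0 0;0 0 0 0 0 0 0;0 0 0 0 0 0 0' >/dev/null; python3 m.py
python3 -m crank '0 0 0 0 0 0 0;0 0 0 0 0 0 0;0 0 0 0 0 0 0;0 0 0 0 0 0 0;0 0 0 0 0 0 0;0 0 0 0 0 0 0;0 0 0 0 0 0 0;0 0 0 0 0 0 0' >/dev/null; python3 m.py
```

```text
t32.58 pos [ 0.6006 -0.2803  0.1344] F [-1.5 -0.1  9. ] M [0.107 0.43  0.402] yaw -47.6 q [-0.16 -1.93] 59.48729134281166
t33.25 pos [ 0.6006 -0.2803  0.1344] F [-2.6 -0.2  8.6] M [0.151 0.38  0.361] yaw -47.6 q [-0.16 -1.93] 59.483037100872025
```

```bash
cat > avg.py <<'E'
from h import *
v=[]
for i in range(12): grab_frame("wrist"); s=telemetry.observe(); v.append(np.r_[s["force"],s["moment"]])
v=np.array(v); print(s["clock"],v.mean(0).round(3),"sd",v.std(0).round(3))
E
python3 avg.py
```

```text
33.85 [-1.722  0.649  8.446  0.149  0.393  0.352] sd [0.394 0.316 0.513 0.029 0.027 0.021]
```

```bash
python3 -m crank '0 0 0 0 0 0 2;0 0 0 0 0 0 3;0 0 0 0 0 0 3;0 0 0 0 0 0 2;0 0 0 0 0 0 0;0 0 0 0 0 0 0;0 0 0 0 0 0 0;0 0 0 0 0 0 0' >/dev/null; python3 m.py; python3 avg.py
```

```text
t34.52 pos [ 0.6005 -0.2802  0.1342] F [-1.2  0.1  7.4] M [0.054 0.27  0.376] yaw -57.6 q [-0.2  -2.07] 59.277673257747665
35.1167 [-1.386  0.451  6.393  0.076  0.245  0.355] sd [0.379 0.376 0.399 0.036 0.03  0.026]
```

```bash
python3 -m crank '0 0 0 0 0 0 2;0 0 0 0 0 0 3;0 0 0 0 0 0 4;0 0 0 0 0 0 4;0 0 0 0 0 0 2;0 0 0 0 0 0 0;0 0 0 0 0 0 0;0 0 0 0 0 0 0' >/dev/null; python3 m.py; python3 avg.py
```

```text
t35.78 pos [ 0.6005 -0.2802  0.1339] F [0.3 1.2 5. ] M [ 0.06  -0.09   0.351] yaw -72.5 q [-0.26 -2.28] 59.1488590661902
36.3833 [ 0.548  0.713  5.492  0.102 -0.116  0.394] sd [0.646 0.333 0.406 0.027 0.033 0.025]
```

The average moment is 0.394 N m held still, in the middle of the firm range. I'll let go and rise.

```bash
python3 -m crank '0.02 0 0 0 0 0 0;0.04 0 0 0 0 0 0;0.04 0 0 0 0 0 0;0.04 0 0 0 0 0 0;0.04 0 0 0 0 0 0;0.04 0 0 0 0 0 0;0.04 0 0 0 0 0 0;0.04 0 0 0 0 0 0' >/dev/null; python3 m.py
python3 -m crank '0.04 0 0 -0.005 0 0 0;0.04 0 0 -0.015 0 0 0;0.04 0 0 -0.025 0 0 0;0.04 0 0 -0.025 0 0 0;0.04 0 0 -0.025 0 0 0;0.04 0 0 -0.015 0 0 0;0.04 0 0 -0.005 0 0 0;0.04 0 0 0 0 0 0' >/dev/null; python3 m.py
python3 - <<'E'
from h import *
np.set_printoptions(precision=2,suppress=True)
d=cam("wrist"); save("w6.png",d["pixels"]); O=np.array([.5702,-.2629]); f=np.radians(-29.6); A=np.array([[np.cos(f),np.sin(f)],[-np.sin(f),np.cos(f)]])
for n,D in(("wrist",d),("scene",cam("scene"))):
    P=cloud(D); F=(P[...,:2]-O)@A.T*1000; z=P[...,2]
    k=(z>.12)&(z<.16)&(np.hypot(F[...,0]-35,F[...,1])<45)
    if k.sum()>5: print(n,"bar",cv2.minAreaRect(F[k].astype(np.float32)),np.percentile(z[k],[50,95])*1000)
    k=(z>.055)&(z<.07)&(abs(F[...,1])<16)&(F[...,0]>-110)&(F[...,0]<62)
    if k.sum()>5: print(n,"shaft",np.percentile(F[k],[1,99],axis=0).ravel())
E
```

```text
t37.05 pos [ 0.6002 -0.2803  0.1336] F [ 0.6  0.5 -0.1] M [-0.026  0.013 -0.009] yaw -72.6 q [-0.26 -2.28] 0.0
t37.72 pos [ 0.6006 -0.2805  0.25  ] F [-0.4  0.4 -0.2] M [-0.025  0.044 -0.02 ] yaw -72.6 q [-0.22 -2.31] 0.0
wrist bar ((34.51918411254883, -0.828948974609375), (10.912186622619629, 62.57896041870117), 56.71910858154297) [131.64 133.18]
wrist shaft [-88.64 -11.08  59.02   9.13]
scene bar ((30.11249542236328, 3.8073883056640625), (10.31099796295166, 62.73567581176758), 57.23124313354492) [129.5  132.22]
scene shaft [-91.94  -6.87  60.44  12.89]
```

View pics/w6.png

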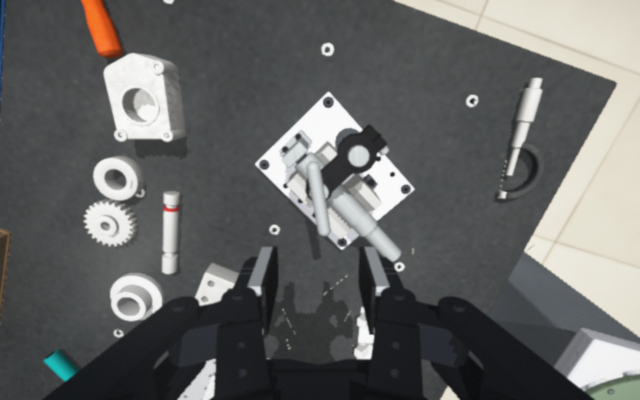

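The wrist view shows the shaft under the clamp and in line with the grooves (spigot end at (393,255)). The T-bar is free of the gripper, from (312,160) to (323,232), and the bystanders are in place. I'll hand in.

```bash
python3 -c "
from workcell import bot
print(bot.job_done())"
```

```text
the job is handed in; nothing more can be done
None
```

The job is handed in: the shaft rests against the end stop, the clamp was tightened to about 0.39 N m (firm range 0.36–0.44), and the gripper is clear after about 38 s of robot time; no verdict came back.

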